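# Pop the tea caddy open

## Task

Open the green-banded tea caddy on the tray: with the fingertips gently press the front of its lid, where the green round pad is, down once until the push-push latch lets go, then take the hand away so that the lid springs up, and see that it stays open, without pushing it down again. Leave the brown-banded coffee caddy shut and do not move, lift or carry anything else on the tray; finish with the hand clear.

Things in the scene. Friction and masses are not known exactly. Their poses are not given: they have to be found in the camera images.
- tea: Tea caddy: cream box with a broad green band, 130 mm deep (x), 120 wide, 100 tall, fixed on the tray, with a light wooden lid 118 by 108 mm, 10 mm thick, set in its mouth, lid top 6 mm above the rim, hinge at the far edge. Origin under its centre, x from the front (facing the robot) to the hinge side, z up. Two such caddies stand side by side; which side is tea varies
- coffee: Coffee caddy: same build and frame as the tea caddy, but with a brown band and pad; to be left shut
- tea_pad (a point): Centre of the top of the green round press pad (30 mm across, 1.5 mm proud) on the tea caddy's lid, 24 mm in from the lid's front edge, 94 mm in front of the hinge. Its axes are those of the lid: those of the caddy while shut. About 112 mm above the dresser
- tea_lid (a joint): Tea lid hinge, rad. About 0.01 = shut; negative = pressed in, hard stop -0.075 (pad 7 mm down); positive = open, springs to a stop at 0.8 in about 1.5 s (front edge 190 mm above the dresser). Push-push: pressing to -0.065 or beyond (pad 6 mm down, 3 to 5 N) then letting go releases it; pressing the open lid right down and letting go shuts it again
- coffee_pad (a point): Centre of the top of the brown round press pad of the coffee caddy, which has the same build with a brown band; to be left shut
- coffee_lid (a joint): Coffee caddy lid hinge, same meaning as tea_lid; about 0.01 = shut, to be left so
- tray: Square grey plastic tray, 480 by 480 mm, floor 5 mm thick, rim 22 mm high, fixed; origin under its centre, x away from the robot. Everything stands on its floor
- mug0: Lowest of three stacked green ceramic mugs, 84 mm across, 80 mm tall each, 68 mm pitch (stack 221 mm above the dresser with the tray), handle to the mug's +y; origin at the centre of its underside; behind the caddies, left; loose
- mug1: Middle mug of the stack, origin at the centre of its underside; loose
- mug2: Top mug of the stack, origin at the centre of its underside; loose
- kettle: Steel kettle, 140 mm across, about 205 mm tall with its arched black handle, spout to its own -y; origin at the centre of its underside; behind the caddies, right; loose
- spice_tin: Round metal spice tin, 63 mm across, 48 mm tall, with a small black snap latch at its -x side; origin at the centre of its underside; in front of the caddies; loose
- coaster: Round brick-red hard silicone coaster, 88 mm across, 7 mm thick; origin at the centre of its underside; in front of the caddies; loose

How it is judged:
By the outcome, as a careful person would: the job done as asked, in the order asked, and still so for the second after the job is handed in, with the robot touching nothing.
It also fails if it takes over 38 s, if anything falls off the work surface, if the arm or the gripper's body presses on something with over 40 N, if the wrist force passes 120 N, or if a joint passes its speed limit or range.

## Robot

A 6-joint arm with a two-finger parallel gripper is mounted at the origin on the work surface. World frame = base frame: x ahead of the robot, y to its left, z up, the work surface at z = 0. Lengths are in m, angles in degrees, forces in N, time in s.
With the tool pointing down it reaches from about 0.4 to 0.825 m from the base axis. Payload 7 kg.
Tool frame: the origin (TCP) lies midway between the tips of the shut fingers; the grasp point (between the pads) lies ctrl.tcp_to_grasp behind it (ctrl.tcp_to_grasp is the distance from the TCP to the grasp point, in m); y points along the fingers, z is the direction in which the jaws open and shut, and the axes are right-handed (so a half turn about y gives the same grasp; the last joint's range is limited). The gripper opens to 88 mm and grips with 3 to 60 N. Pads are 19 mm wide; open, the fingers measure 130 mm over their backs; the gripper's body (78 mm by 193 mm) begins 47 mm behind the grasp point.
Start: joints at [80.85, 20.546, 0.682, 0, -70.136, -16.507], TCP at [0.292, 0.608, 0.227] pointing down, gripper open.
Joint ranges: [-176.03, 176.03], [-82.01, 121.73], [-58.28, 71.71], [-173.87, 95.51], [-174.79, -0.11], [-173.66, 173.66]. Speed limits (degrees/s): [136.94, 136.94, 172.46, 180, 180, 180].

## Interface

Orientations are given as [roll, pitch, yaw] about the fixed x, y, z axes, in that order (R = Rz(yaw) Ry(pitch) Rx(roll)).
In Python, from plant import ctrl, snapshot, silhouettes gives the robot as it stands.
- The arm moves only by the shell command python3 -m pendant 'ROWS'. ROWS is JSON, a list that holds one entry, the list of rows, each a list of 7 numbers: the shift along the tool's x, y, z in cm, then the turn, a rotation vector about the tool's x, y, z in degrees, then the opening, from 0 (shut) to 1 (fully open). In form: [[[x, y, z, rx, ry, rz, hand], ...]]. A call has 1 to 12 rows; each row shifts and turns the commanded pose from where the row before left it, along the tool's axes as they then stand; what a row does not reach is not made up. A row lasts 1/12 s, in which the tool goes at most 41.7 mm and 7.16 degrees, less where a joint would pass 70% of its speed; a pose out of reach is approached as far as the arm can. A call with a gripper value outside its range is refused whole. The fingers move at their own pace and stop on an object; the grip force is fixed at half the most. Time passes only in rows, so rows that do not move let the fingers close. It gives the time, the measured TCP pose, the force and the opening at its end, in the units of the state.
- ctrl.get_obs(): the state, without advancing time (a new reading comes with each control period).
- snapshot(name): name is "scene" or "top" or "wrist"; returns a dict with "image" (384x512x3 uint8, red, green, blue), "camera_matrix" (3x3 intrinsics, pixels), "eye" and "orientation" of the camera in the world; the wrist camera has in their place "mount" (4x4, takes a point from camera to tool coordinates, whose origin is the TCP and whose axes are the tool frame's). Camera axes: x right, y down, z forward; pixel columns grow to the right and rows downward; lengths in m; the calibration is good to about 2 mm. A picture is of the moment at which its call begins: read the wrist's pose just before it. There is no depth.
- ctrl.close_job(): hands the job in, once; it reports no verdict.
Trained networks look in a picture, given as the dict that the camera call returned (one of the last four; its "shot" number tells which), for a name from the list of things; names that differ only in an ending like _2 or _b are one class to them, and where a whole thing is asked for, a point or a joint stands for the part that bears it (a point fixed in the world has none). Each returns a list of dicts, best first, with "confidence" (0 to 1); they miss things now and then, are a little off and sometimes report something else, mostly with a low value. They report only what shows in the picture. A call takes as long as a camera call.
- silhouettes(picture, thing): "mask" (384x512 bool, what is visible of it) and "bbox" ([left, top, width, height] in pixels, round what is visible of it).
The state is a dict: "clock": time; "joint_pos": joint angles; "qvel": joint speeds; "tau": joint torques, N m; "tool_pos": TCP position; "orientation": TCP orientation; "force": force on the tool from outside, world axes, zero at the start; "moment": the same for the moment, N m; "opening": finger opening in m.
Only numpy, scipy, OpenCV 4.12 (cv2) and the standard library are available. Lean on these libraries where they do the work, as an engineer would, in place of code of your own. Each camera call takes 0.05 s, during which the arm holds its last target.

## Working session

There is one attempt and no reset: what is moved stays moved. The work goes in short steps, Python scripts to look and compute and a shell command to move; the robot and the scene stay as the last step left them, time stands still between calls to the robot, and variables do not carry over. Pictures are saved under pics/ and viewed, and the job is handed in when it is done.

```bash
ls; mkdir -p pics
cat > h.py <<'E'
import numpy as np,cv2
from plant import ctrl,snapshot,silhouettes
def save(s,n): cv2.imwrite('pics/'+n,s['image'][:,:,::-1])
def ray(s,u,v,z):
    K=np.array(s['camera_matrix']);R=np.array(s['orientation'])
    return K,R
E
python3 - <<'E'
from h import *
o=ctrl.get_obs()
print({k:np.round(v,3) for k,v in o.items()}, ctrl.tcp_to_grasp)
for n in('scene','top'):
    s=snapshot(n);save(s,n+'0.png');print(n,s['eye'],s['orientation'],s['camera_matrix'])
    for t in('tea','coffee','tea_pad','coffee_pad'):
        for r in silhouettes(s,t)[:2]: print(t,r['confidence'],r['bbox'])
E
```

```text
pics
{'clock': np.float64(0.0), 'joint_pos': array([ 8.0849e+01,  2.0590e+01,  6.3300e-01, -1.9000e-02, -7.0134e+01,
       -1.6507e+01]), 'qvel': array([ 0.033, -0.002, -0.045, -0.044, -0.018,  0.034]), 'tau': array([-0.0000e+00, -5.8273e+01,  2.9305e+01,  6.9970e+00,  7.0000e-03,
       -0.0000e+00]), 'tool_pos': array([0.292, 0.608, 0.226]), 'orientation': array([-8.99080e+01,  8.00000e-03,  1.54335e+02]), 'force': array([ 0.318,  0.054, -0.284]), 'moment': array([-0.007,  0.006,  0.001]), 'opening': np.float64(0.087)} 0.0188
scene [0.89522641 0.44685226 0.78452214] [-143.29475031    0.30246213  144.1042722 ] [[447.14678165   0.         257.44203528]
 [  0.         447.14678165 193.79105408]
 [  0.           0.           1.        ]]
tea 0.92 [230.9, 154.3, 90.1, 97.1]
coffee 0.71 [181.8, 104.6, 84.7, 87.1]
tea_pad 0.91 [237.5, 155.3, 78.1, 62.8]
coffee_pad 0.74 [185.7, 105.4, 75.3, 54.4]
coffee_pad 0.71 [166.6, 191.0, 57.3, 69.6]
top [0.42782342 0.03103084 0.93957358] [-168.67108342   -1.37359946  -88.86318976] [[415.15434564   0.         259.83385975]
 [  0.         415.15434564 196.33361093]
 [  0.           0.           1.        ]]
tea 0.59 [216.8, 179.2, 60.5, 73.1]
coffee 0.75 [299.1, 179.9, 70.1, 68.1]
tea_pad 0.97 [218.8, 183.8, 59.3, 59.1]
```

View pics/scene0.png

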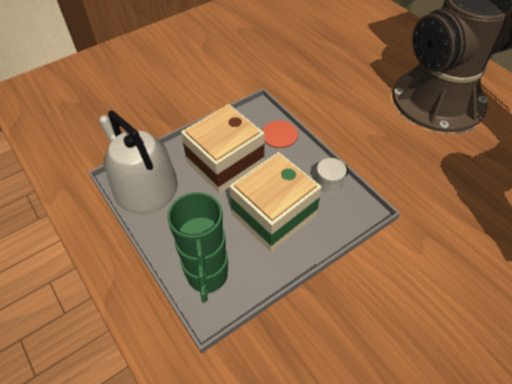

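View pics/top0.png

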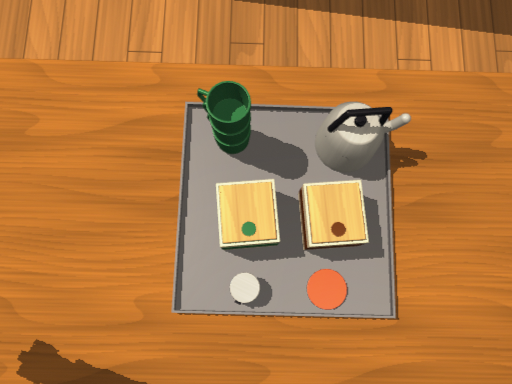

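The tea caddy is the left one. Its green pad is at about (249,229) in the top view and (288,174) in the scene view. The brown pad is at (338,229) in top. The mugs stand behind the tea caddy, the spice tin in front of it, and the kettle behind the coffee caddy.

```bash
cat > h.py <<'E'
import numpy as np,cv2
from scipy.spatial.transform import Rotation as Ro
from plant import ctrl,snapshot,silhouettes
def save(s,n): cv2.imwrite('pics/'+n,s['image'][:,:,::-1])
def cam(s):
    if 'mount' in s:
        o=ctrl.get_obs();T=np.eye(4);T[:3,:3]=Ro.from_euler('xyz',o['orientation'],degrees=True).as_matrix();T[:3,3]=o['tool_pos']
        M=T@np.array(s['mount']);return M[:3,3],M[:3,:3]
    return np.array(s['eye']),Ro.from_euler('xyz',s['orientation'],degrees=True).as_matrix()
def ray(s,u,v):
    e,R=cam(s);d=R@np.linalg.solve(np.array(s['camera_matrix']),[u,v,1.]);return e,d/np.linalg.norm(d)
def atz(s,u,v,z):
    e,d=ray(s,u,v);return e+d*(z-e[2])/d[2]
def proj(s,p):
    e,R=cam(s);q=np.array(s['camera_matrix'])@(R.T@(np.array(p)-e));return q[:2]/q[2]
def tri(rays):
    A=0;b=0
    for e,d in rays:
        P=np.eye(3)-np.outer(d,d);A=A+P;b=b+P@e
    return np.linalg.solve(A,b)
def blob(s,near,lo,hi,r=14):
    hsv=cv2.cvtColor(s['image'],cv2.COLOR_RGB2HSV);m=cv2.inRange(hsv,np.array(lo),np.array(hi))
    n,l,st,c=cv2.connectedComponentsWithStats(m)
    k=[i for i in range(1,n) if st[i,4]>20 and np.hypot(*(c[i]-near))<r]
    k=max(k,key=lambda i:st[i,4]);return c[k],st[k]
E
python3 - <<'E'
from h import *
S=snapshot('scene');T=snapshot('top')
for nm,ns,nt,lo,hi in(('g',(288.5,174),(249,229),(60,90,30),(90,255,255)),('b',(235,122),(338,229),(0,100,20),(15,255,140))):
    cs,a=blob(S,ns,lo,hi);ct,b=blob(T,nt,lo,hi)
    print(nm,cs,a,ct,b)
    rs=[ray(S,*cs),ray(T,*ct)];print(tri(rs),atz(S,*cs,.112),atz(T,*ct,.112))
# lid edges in the top view
for n,p in(('tea back-left',(217,183)),('tea back-right',(275,180)),('tea front-r',(279,244)),('tea front-l',(219,247)),('co bl',(303,183)),('co fl',(306,246)),('co br',(362,181)),('co fr',(366,243))): print(n,atz(T,*p,.105).round(3))
print('tin',atz(T,245,288,.053),'mug',atz(T,229,98,.221),'kettle handle',atz(T,360,118,.21))
E
```

```text
g [288.1627907  173.94186047] [282 170  13   9  86] [248.53787879 228.17424242] [243 222  13  13 132]
[0.52843801 0.03569171 0.1132266 ] [0.52785649 0.03483152 0.112     ] [0.52849142 0.03580075 0.112     ]
b [234.57142857 121.57142857] [229 118  12   9  84] [338.18439716 228.79432624] [332 222  14  14 141]
[ 0.53140696 -0.14438682  0.11334363] [ 0.53086251 -0.1458611   0.112     ] [ 0.53134119 -0.14443211  0.112     ]
tea back-left [0.621 0.103 0.105]
tea back-right [ 0.631 -0.016  0.105]
tea front-r [ 0.499 -0.026  0.105]
tea front-l [0.49  0.094 0.105]
co bl [ 0.626 -0.074  0.105]
co fl [ 0.496 -0.08   0.105]
co br [ 0.633 -0.197  0.105]
co fr [ 0.505 -0.202  0.105]
tin [0.41027688 0.04035681 0.053     ] mug [0.75625011 0.07739081 0.221     ] kettle handle [ 0.72872089 -0.16837029  0.21      ]
```

Run:
```python
from h import *
s=snapshot('wrist');save(s,'w0.png');print(s['mount'],s['camera_matrix'])
im=snapshot('top')['image'][150:330,170:400];cv2.imwrite('pics/topz.png',cv2.resize(im,None,fx=3.4,fy=3.3,interpolation=cv2.INTER_CUBIC)[:,:,::-1])
```

```text
[[ 4.60855350e-04  9.68477857e-01  2.49099234e-01 -6.61214832e-02]
 [ 1.24503816e-03 -2.49099623e-01  9.68477066e-01 -1.58697823e-01]
 [ 9.99999119e-01 -1.36189785e-04 -1.32059078e-03 -3.33030649e-04]
 [ 0.00000000e+00  0.00000000e+00  0.00000000e+00  1.00000000e+00]] [[276.87828127   0.         254.77156971]
 [  0.         276.87828127 190.9602474 ]
 [  0.           0.           1.        ]]
```

Both views put the pad at (0.528, 0.035, 0.113), and its height matches the stated 112 mm. I'll move over it with the fingers shutting.

```bash
python3 -m pendant '[[[-2.2,0,2.0,0,0,0,0],[-2.2,0,2.0,0,0,0,0],[-2.2,0,2.0,0,0,0,0],[-2.2,0,2.0,0,0,0,0],[-2.2,0,2.0,0,0,0,0],[-2.2,0,2.0,0,0,0,0],[-2.2,0,2.0,0,0,0,0],[-2.2,0,2.0,0,0,0,0],[-2.2,0,2.0,0,0,0,0],[-2.2,0,2.0,0,0,0,0]]]'
python3 -m pendant '[[[-2.2,0,2.0,0,0,0,0],[-2.2,0,2.0,0,0,0,0],[-2.2,0,2.0,0,0,0,0],[-2.2,0,2.0,0,0,0,0],[-2.2,0,2.0,0,0,0,0],[-2.2,0,2.0,0,0,0,0],[-2.2,0,2.0,0,0,0,0],[-2.2,0,2.0,0,0,0,0],[-2.2,0,2.0,0,0,0,0],[-2.2,0,2.0,0,0,0,0],[0,0,0,0,0,0,0],[0,0,0,0,0,0,0]]]'
```

```text
clock: 1.53
tool_pos: [0.4043, 0.3315, 0.2268]
orientation: [-90.0, 0.0, 154.4]
force: [0.4, -0.3, -0.8]
opening: 0.0266
clock: 2.53
tool_pos: [0.516, 0.056, 0.2265]
orientation: [-90.0, -0.0, 154.2]
force: [-1.0, 0.9, -0.2]
opening: 0.0006
```

Run:
```python
from h import *
o=ctrl.get_obs();s=snapshot('wrist');save(s,'w1.png')
try:
    c,st=blob(s,(255,191),(60,90,30),(90,255,255),200);print(c,st,atz(s,*c,.112))
except Exception as e: print(e)
p=np.array([.5285,.0355,.113])
R=Ro.from_euler('xyz',o['orientation'],degrees=True).as_matrix()
print(o['tool_pos'],o['orientation'],o['opening'],'d tool cm',100*R.T@(p-o['tool_pos']),'proj',proj(s,p))
```

```text
[268.29925651 167.59665428] [256 155  26  26 538] [0.5280809 0.0366581 0.112    ]
[0.51596773 0.05595712 0.22652281] [-8.99975076e+01 -2.65169722e-03  1.54173126e+02] 0.0005796412491730202 d tool cm [-2.019794   11.35224343  1.29490881] proj [269.22293558 166.88745091]
```

View pics/w1.png

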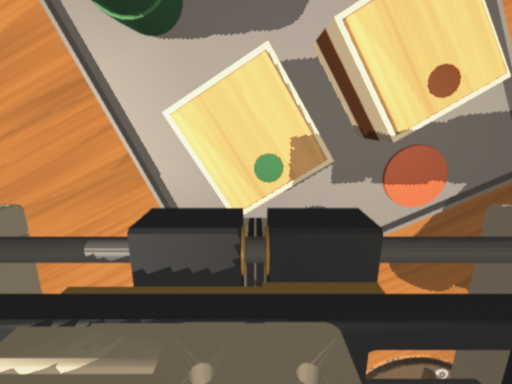

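The wrist view shows the green pad at (268,168). That gives (0.528, 0.037), within 1.5 mm of the triangulation, and the shut fingers are clear above. I'll centre over the pad and descend to about 1 cm above it.

```bash
python3 -m pendant '[[[-1.0,0,0.6,0,0,0,0],[-1.0,0,0.6,0,0,0,0],[0,2,0,0,0,0,0],[0,2,0,0,0,0,0],[0,2,0,0,0,0,0],[0,2,0,0,0,0,0],[0,1.3,0,0,0,0,0],[0,1.0,0,0,0,0,0],[0,0,0,0,0,0,0],[0,0,0,0,0,0,0]]]'
python3 - <<'E'
from h import *
o=ctrl.get_obs();p=np.array([.5285,.036,.113])
R=Ro.from_euler('xyz',o['orientation'],degrees=True).as_matrix()
print(o['tool_pos'],o['force'],100*R.T@(p-o['tool_pos']))
S=snapshot('scene');cv2.imwrite('pics/s2.png',cv2.resize(S['image'][70:270,150:400],None,fx=3,fy=3)[:,:,::-1])
E
```

```text
clock: 3.42
tool_pos: [0.5288, 0.0379, 0.1236]
orientation: [-90.0, -0.0, 154.4]
force: [0.4, 0.5, 0.0]
opening: 0.0007
[0.52875304 0.03791153 0.12355199] [0.41292106 0.48582937 0.03685765] [-0.06004974  1.05531083  0.18258869]
```

View pics/s2.png

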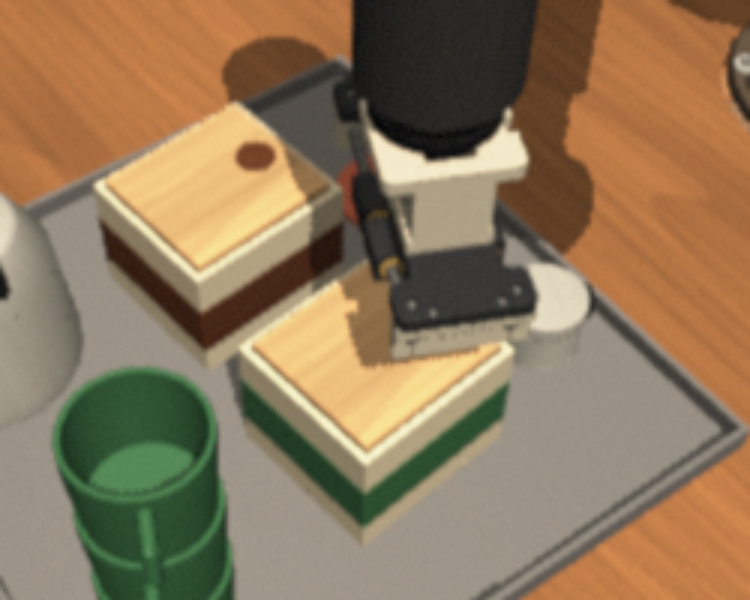

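The fingers are over the front of the tea lid and clear of everything. I'll press slowly and watch the force.

```bash
python3 -m pendant '[[[0,0.5,0.1,0,0,0,0],[0,0.3,0,0,0,0,0],[0,0,0,0,0,0,0]]]'
python3 -m pendant '[[[0,0.1,0,0,0,0,0],[0,0.1,0,0,0,0,0],[0,0,0,0,0,0,0]]]'
python3 -m pendant '[[[0,0.1,0,0,0,0,0],[0,0.1,0,0,0,0,0],[0,0,0,0,0,0,0]]]'
python3 -m pendant '[[[0,0.1,0,0,0,0,0],[0,0.1,0,0,0,0,0],[0,0,0,0,0,0,0]]]'
```

```text
clock: 3.72
tool_pos: [0.5279, 0.0369, 0.1154]
orientation: [-90.0, -0.0, 154.3]
force: [0.1, 0.3, -0.7]
opening: 0.0008
clock: 3.97
tool_pos: [0.5282, 0.037, 0.1136]
orientation: [-90.0, 0.0, 154.3]
force: [-0.4, -0.6, 0.6]
opening: 0.0006
clock: 4.22
tool_pos: [0.5281, 0.037, 0.1116]
orientation: [-90.0, 0.0, 154.3]
force: [-1.3, -0.0, 2.9]
opening: 0.0002
clock: 4.47
tool_pos: [0.528, 0.037, 0.1095]
orientation: [-90.0, -0.0, 154.3]
force: [-1.1, 0.0, 3.5]
opening: 0.0005
```

```bash
python3 -m pendant '[[[0,0.1,0,0,0,0,0],[0,0.1,0,0,0,0,0],[0,0,0,0,0,0,0]]]'
python3 -m pendant '[[[0,0.1,0,0,0,0,0],[0,0,0,0,0,0,0]]]'
```

```text
clock: 4.72
tool_pos: [0.528, 0.0369, 0.1073]
orientation: [-90.0, -0.0, 154.3]
force: [-1.4, 0.6, 3.5]
opening: 0.0008
clock: 4.88
tool_pos: [0.528, 0.0369, 0.1064]
orientation: [-90.0, -0.0, 154.3]
force: [-2.3, -0.2, 3.1]
opening: 0.0005
```

```bash
python3 -m pendant '[[[0,0.1,0,0,0,0,0],[0,0,0,0,0,0,0]]]'
```

```text
clock: 5.05
tool_pos: [0.528, 0.0369, 0.106]
orientation: [-90.0, 0.0, 154.4]
force: [-5.2, 1.3, 7.8]
opening: 0.0003
```

The force jumped from 3 to about 8 N, so the lid is at its stop and past the release depth. Now I'll withdraw quickly, up and back towards the robot.

```bash
python3 -m pendant '[[[0,-2.5,0,0,0,0,0],[0.5,-3.5,0.2,0,0,0,0],[1.0,-3.5,0.5,0,0,0,0],[1.0,-3.5,0.5,0,0,0,0],[1.0,-3.5,0.5,0,0,0,0],[1.0,-3,0.5,0,0,0,0],[1.0,-2,0.5,0,0,0,0],[1.0,-1,0.5,0,0,0,0],[1.0,0,0.5,0,0,0,0],[0,0,0,0,0,0,0],[0,0,0,0,0,0,0],[0,0,0,0,0,0,0]]]'
python3 -m pendant '[[[0,0,0,0,0,0,0],[0,0,0,0,0,0,0],[0,0,0,0,0,0,0],[0,0,0,0,0,0,0],[0,0,0,0,0,0,0],[0,0,0,0,0,0,0],[0,0,0,0,0,0,0],[0,0,0,0,0,0,0],[0,0,0,0,0,0,0],[0,0,0,0,0,0,0],[0,0,0,0,0,0,0],[0,0,0,0,0,0,0]]]'
python3 - <<'E'
from h import *
S=snapshot('scene');save(S,'s3.png');T=snapshot('top');save(T,'t3.png')
cv2.imwrite('pics/s3z.png',cv2.resize(S['image'][70:270,150:400],None,fx=3,fy=3)[:,:,::-1])
E
```

```text
clock: 6.05
tool_pos: [0.4442, 0.0361, 0.3291]
orientation: [-89.9, -0.1, 154.4]
force: [0.0, 0.1, -0.9]
opening: 0.0004
clock: 7.05
tool_pos: [0.4444, 0.0361, 0.3306]
orientation: [-90.0, 0.0, 154.3]
force: [0.4, -0.8, 0.3]
opening: 0.0009
```

View pics/s3.png

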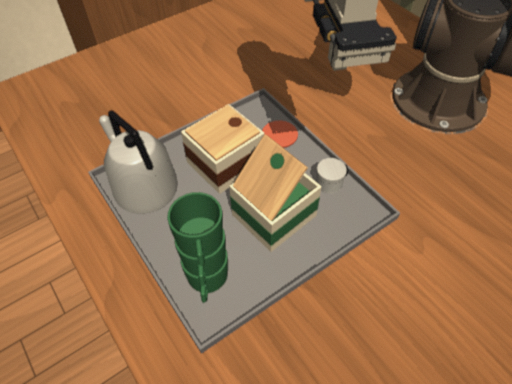

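View pics/t3.png

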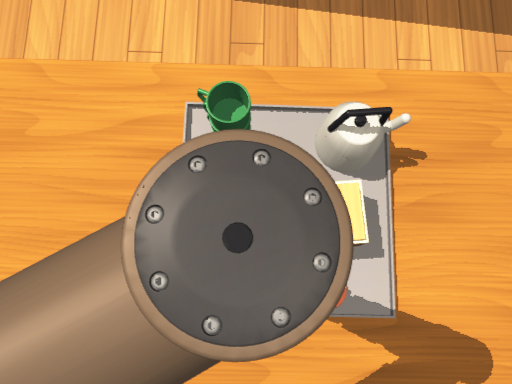

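The tea lid stands open, with its pad at about (277,160) in the scene view. The coffee lid is shut, and the mugs, kettle, tin and coaster look unmoved. I'll wait a second, check that it holds, and estimate the lid angle.

```bash
python3 -m pendant '[[[0,0,0,0,0,0,0],[0,0,0,0,0,0,0],[0,0,0,0,0,0,0],[0,0,0,0,0,0,0],[0,0,0,0,0,0,0],[0,0,0,0,0,0,0],[0,0,0,0,0,0,0],[0,0,0,0,0,0,0],[0,0,0,0,0,0,0],[0,0,0,0,0,0,0],[0,0,0,0,0,0,0],[0,0,0,0,0,0,0]]]'
python3 - <<'E'
from h import *
S=snapshot('scene');save(S,'s4.png')
c,_=blob(S,(277,160),(60,90,30),(90,255,255),14);cb,_=blob(S,(235,122),(0,100,20),(15,255,140));print(c,cb)
a=np.array([np.cos(.07),np.sin(.07),0]);p0=np.array([.5283,.0363,.1125]);h=p0+.094*a-[0,0,.0065]
for q in(0,.4,.6,.7,.8,.9):
    print(q,proj(S,h-.094*np.cos(q)*a+[0,0,.094*np.sin(q)]+.0065*(np.array([0,0,1])*np.cos(q)+a*np.sin(q))).round(1))
a0=cv2.imread('pics/scene0.png').astype(int);a1=cv2.imread('pics/s4.png').astype(int)
d=(abs(a0-a1).max(2)>40).astype(np.uint8);n,l,st,_=cv2.connectedComponentsWithStats(d);print([list(map(int,x)) for x in st[1:] if x[4]>15])
E
```

```text
clock: 8.15
tool_pos: [0.4445, 0.0361, 0.3306]
orientation: [-90.0, 0.0, 154.3]
force: [0.0, -0.3, -0.5]
opening: 0.0003
[276.71774194 160.83870968] [234.6097561  121.56097561]
0 [288.5 174.4]
0.4 [285.5 164.8]
0.6 [281.7 161.9]
0.7 [279.3 161. ]
0.8 [276.6 160.5]
0.9 [273.5 160.4]
[[237, 0, 170, 127, 8709], [380, 0, 27, 16, 243], [426, 0, 12, 15, 85], [434, 10, 12, 10, 57], [446, 12, 14, 16, 27], [428, 15, 20, 27, 262], [459, 18, 9, 12, 32], [413, 23, 5, 18, 34], [502, 27, 4, 7, 19], [496, 28, 5, 12, 27], [414, 49, 29, 26, 193], [485, 52, 27, 25, 428], [479, 73, 12, 18, 121], [379, 75, 17, 14, 95], [395, 80, 8, 11, 51], [260, 93, 40, 41, 637], [440, 93, 72, 168, 5831], [233, 135, 74, 49, 1131], [281, 168, 16, 13, 144], [273, 175, 43, 44, 570], [234, 186, 37, 34, 54]]
```

The pad sits where a 0.8 rad lid would put it, within half a pixel, and the coffee pad hasn't moved. The only image changes are the tea lid, the arm and shadows. I'm handing in.

Run:
```python
from plant import ctrl
print(ctrl.close_job())
```

```text
the job is handed in; nothing more can be done
None
```

The tea caddy is open and the job was handed in at about 8 s of the 38 s allowed. I pressed the green pad down once with the shut fingertips. The force was about 3 N through the travel and rose to about 8 N (9 N in total) at the stop, about 6.5 mm down. I then withdrew up and back, and the lid sprang open.

- **Tea lid:** about 3 s after release the pad was within half a pixel of where a lid open at 0.8 rad would put it. It had not moved in the second between the last two pictures.
- **Coffee caddy:** its pad was at the same pixel as at the start, so it stayed shut.
- **Rest of the tray:** comparing the scene pictures from before and after showed changes only at the tea lid, the arm and shadows. The arm blocked most of the top view at the end, so this rests on the scene camera alone.
- **Hand:** clear at a height of 0.33 m, with no force reading beyond noise.

No check failed. The three camera estimates of the pad position agreed to about 2 mm.

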